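Push the button tin through the chute flap

ROBOT

A 6-joint arm with a two-finger parallel gripper is mounted at the origin on the work surface. World frame = base frame: x ahead of the robot, y to its left, z up, the work surface at z = 0. Lengths are in mm, angles in degrees, forces in N, time in s.
With the tool pointing down it reaches from about 300 to 850 mm from the base axis. Payload 4.2 kg.
Tool frame: the origin (TCP) lies at the very end of the fingers, on their centre line; the grasp point (between the pads) lies 19 mm behind it; z points along the fingers, x is the direction in which the jaws open and shut, and the axes are right-handed (so a half turn about z gives the same grasp; the last joint's range is limited). The gripper opens to 91 mm and grips with 3 to 60 N. Pads are 32 mm wide; open, the fingers measure 118 mm over their backs; the gripper's body (76 mm by 178 mm) begins 60 mm behind the grasp point.
Start: joints at [64.171, 18.312, 89.639, -0, 72.044, -1.146], TCP at [240.123, 522.479, 213.976] pointing down, gripper open.
Joint ranges: [-177.97, 177.97], [-48.28, 115.42], [12.27, 149.76], [-77.06, 257.06], [2.81, 150.46], [-146.56, 146.56]. Speed limits (degrees/s): [147.25, 147.25, 180, 180, 180, 180].

INTERFACE

Orientations are given as [roll, pitch, yaw] about the fixed x, y, z axes, in that order (R = Rz(yaw) Ry(pitch) Rx(roll)).
In Python, from workcell import env gives the robot as it stands.
- The arm moves only by the tool servo_tool, never from a script. Its argument "plan" is a list of rows, each a list of 3 entries, a list of its own where there are three numbers: the turn, a rotation vector about the tool's x, y, z in degrees, then the shift along the tool's x, y, z in mm, then the finger opening in mm, from 0 to 91.2. In form: [[[ax, ay, az], [dx, dy, dz], claw], ...]. A call has exactly 10 rows; each row shifts and turns the pose as measured when the row begins, along the tool's axes as they then stand; what a row does not reach is not made up. A row lasts 1/8 s, in which the tool goes at most 62.5 mm and 10.7 degrees, less where a joint would pass 70% of its speed; a pose out of reach is approached as far as the arm can. A call with a gripper value outside its range is refused whole. The fingers move at their own pace and stop on an object; "squeeze" is the grip in N (left out, the last holds). Time passes only in rows, so rows that do not move let the fingers close, or fill a call up. It gives the time, the measured TCP pose, the force and the opening at its end, in the units of the state.
- env.state(): the state, without advancing time (a new reading comes with each control period).
- env.grab_frame(name): name is "scene" or "top"; returns a dict with "pixels" (384x512x3 uint8, red, green, blue), "intrinsics" (3x3 intrinsics, pixels), "eye" and "attitude" of the camera in the world. Camera axes: x right, y up, looking along -z (the intrinsics and any distortion apply to the point x, -y, -z); pixel columns grow to the right and rows downward; lengths in mm; the calibration is good to about 2 mm. A picture is of the moment at which its call begins. There is no depth.
- env.job_done(): hands the job in, once; it reports no verdict.
The state is a dict: "time_s": time; "qpos": joint angles; "qvel": joint speeds; "effort": joint torques, N m; "ee_pos": TCP position; "ee_rot": TCP orientation; "force": force on the tool from outside, world axes, zero at the start; "torque": the same for the moment, N m; "gripper_width": finger opening in mm.
Only numpy, scipy, OpenCV 4.12 (cv2) and the standard library are available. Lean on these libraries where they do the work, as an engineer would, in place of code of your own. Each camera call takes 0.05 s, during which the arm holds its last target.

TASK

Using only the outside of the fingers, slide the blue button tin along the feed shelf to the green flap, push it on through so that the flap swings open and the tin drops down the ramp into the catch tray behind, then take the fingers out so that the flap falls shut. Do not pick the tin up or push it off the shelf anywhere else, and leave the round pin tin, the red tin and the thread spool where they are.

Things in the scene. Friction and masses are not known exactly. Their poses are not given: they have to be found in the camera images.
- chute: Fixed drop chute: feed shelf, doorway with flap, ramp, catch tray. Origin on the table (z = 0) midway under the flap; x axis = the way in (level, roughly away from the robot), y left, z up. Feed shelf of plywood: top face at z = 100 mm, 12 mm thick, x -170 to +12 mm, y -140 to +140 mm, no rims. The other chute parts are given in this frame too.
- doorway (a point): Centre of the doorway's sill, on the shelf's top face in the plane of the shut flap (chute x = 0, z = 100 mm); axes as the chute's. The doorway is the gap between two upright white cheeks, 106 mm apart inside, 8 mm thick, 55 mm tall above the shelf, from chute x -10 to +72 mm. It is open above: no lintel, no roof.
- lip (a point): Centre of the shelf's inner edge, between the cheeks (chute x = +12 mm, z = 100 mm). Here the shelf ends and a metal ramp, 110 mm wide and 50 degrees steep, leads down to the catch tray. Once its middle is well past this edge, the tin tips and slides down by itself; with its rear face at the flap plane it is certain to go.
- tray (a point): Centre of the floor of the open catch tray behind the cheeks (chute x = +145 mm, z = 8 mm). Floor from x +89 to +201 mm, 110 mm wide, walls up to z = 50 mm.
- flap (a joint): Green flap, 98 x 30 x 4 mm, about 60 g, its lower edge 4 mm above the shelf. Two narrow side arms hang it from pins on the cheeks, 50 mm above the shelf, with nothing between the arms above the panel: fingers may pass there, up to 16 mm past the flap plane. 0 rad = hanging shut, 1.5 = swung inward (away from the robot) to level. Swings inward only; no spring or latch, its weight closes it.
- tin: Blue rectangular button tin with a steel lid, closed, 70 mm (x) by 50 mm (y) by 28 mm tall, 100 to 200 g. Origin at the centre of its underside, z up. Starts standing on the feed shelf, to the left or right of the doorway, about 95 mm in front of the flap plane, its long side roughly along the way in.
- pin_tin: Round brass pin tin with a yellow lid, 42 mm diameter, 20 mm tall, on the feed shelf on the other side from the blue tin; to be left alone. Origin at the centre of its underside.
- red_tin: Red tin of the same size as the blue one, on the table beside the chute; to be left alone. Origin at the centre of its underside.
- spool: Spool of orange thread, 36 mm diameter, 46 mm tall, standing on the table beside the chute; to be left alone. Origin at the centre of its underside.
Mind the look-alikes: they are no part of the job. Leave any turquoise look-alike of the tin alone.

How it is judged (in metres and radians):
On the way, in this order (a step that is already met when the one before it is completed fails the run):
1. the blue tin, on the shelf in the doorway, has pushed the flap open (value of joint flap above 0.3 rad and x of tin in the frame of chute between -0.03 and 0.05 m and y of tin in the frame of chute between -0.04 and 0.04 m and z of tin in the frame of chute above 0.08 m), for 0.05 s.
2. the blue tin has slid down the ramp into the catch tray (x of tin in the frame of chute above 0.055 m and z of tin in the frame of chute below 0.065 m), for 0.1 s.
At the end, for the whole second after the job is handed in: The blue tin lies or leans at rest at the foot of the ramp or in the catch tray (origin 55 to 200 mm past the flap plane, under 65 mm above the table, within 55 mm of the centre line), and the flap hangs shut (under 0.08 rad) (all of step 2 and x of tin in the frame of chute below 0.2 m and y of tin in the frame of chute between -0.055 and 0.055 m and linear speed of tin below 0.02 m/s and value of joint flap below 0.08 rad); the robot touches nothing.
It fails at once if the blue tin is lifted more than 20 mm off the shelf (z of tin in the frame of chute above 0.12 m).
It fails at once if the blue tin falls off the shelf outside the doorway (z of tin in the frame of chute below 0.07 m and (x of tin in the frame of chute below 0 m or y of tin in the frame of chute above 0.07 m or y of tin in the frame of chute below -0.07 m)).
It fails at once if the round pin tin is moved more than 15 mm (distance of pin_tin from where it was at the start of the episode above 0.015 m).
It fails at once if the red tin is moved more than 15 mm (distance of red_tin from where it was at the start of the episode above 0.015 m).
It fails at once if the thread spool is moved more than 15 mm (distance of spool from where it was at the start of the episode above 0.015 m).
It also fails if it takes over 48 s, if anything falls off the work surface, if the arm or the gripper's body presses on something with over 40 N, if the wrist force passes 120 N, or if a joint passes its speed limit or range.

## Working session

There is one attempt and no reset: what is moved stays moved. The work goes in short steps, Python scripts to look and compute and a tool call to move; the robot and the scene stay as the last step left them, time stands still between calls to the robot, and variables do not carry over. Pictures are saved under pics/ and viewed, and the job is handed in when it is done.

Besides the shell and the picture viewer there is one more tool, called after "Request:" by a JSON object that holds its "name" and its "arguments". servo_tool: Moves the arm, as the interface text tells. Its arguments: {"type":"object","properties":{"plan":{"type":"array"},"squeeze":{"type":"number"}},"required":["plan"]}

```bash
mkdir -p pics; ls; python3 - <<'E'
from workcell import env
import cv2,json
s=env.state();print(s)
for n in("scene","top"):
    f=env.grab_frame(n);cv2.imwrite(f"pics/{n}0.png",f["pixels"][:,:,::-1]);print({k:(v.tolist() if hasattr(v,'tolist') else v) for k,v in f.items() if k!="pixels"})
E
```

```text
pics
{'time_s': 0.0, 'qpos': array([ 6.41725084e+01,  1.83526913e+01,  8.97067650e+01, -1.94482006e-03,
        7.20412838e+01, -1.14479693e+00]), 'qvel': array([ 0.02631278,  0.03481194, -0.02424947,  0.09373325, -0.08807583,
       -0.08752019]), 'effort': array([ 1.29992721e-03, -4.12465811e+01, -2.31970417e+01,  7.27177807e-02,
        4.60649945e-02, -1.45769591e-04]), 'ee_pos': array([239.89974263, 522.02105433, 213.10729885]), 'ee_rot': array([-1.79999836e+02,  1.00756982e-01,  6.53179067e+01]), 'force': array([-0.77059976,  0.76699662, -0.37916604]), 'torque': array([ 0.02868219,  0.02768822, -0.03094966]), 'gripper_width': 91.2121526052327}
{'intrinsics': [[391.26159807917145, 0.0, 261.89525107029834], [0.0, 391.26159807917145, 197.3038175469664], [0.0, 0.0, 1.0]], 'eye': [1131.1195400108152, -172.19982797341268, 665.6470471843058], 'attitude': [47.66146364605075, 0.6985079962986469, 68.39731325138997]}
{'intrinsics': [[430.4016967946068, 0.0, 256.7690555240759], [0.0, 430.4016967946068, 188.52943889130637], [0.0, 0.0, 1.0]], 'eye': [499.2414201273775, 45.487677563085015, 1168.7280126120315], 'attitude': [4.449075585570373, 0.14607901492996436, -88.41953372167693]}
```

View pics/scene0.png

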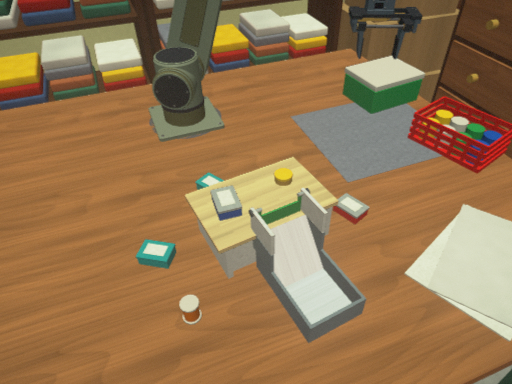

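View pics/top0.png

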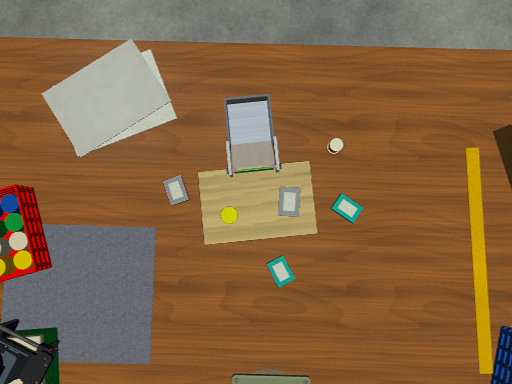

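The top view shows the shelf at about columns 199–317, rows 162–244. The blue tin, with its grey lid, is at (289,201), to the right of the doorway. The pin tin is at (229,215), the spool at (335,146) and the red tin at (176,190). The turquoise look-alikes are off the shelf.

```bash
cat > h.py <<'E'
import numpy as np,cv2
from scipy.spatial.transform import Rotation as R
from workcell import env
def ray(f,uv,z):
    K=f["intrinsics"];uv=np.atleast_2d(np.array(uv,float))
    d=np.c_[(uv[:,0]-K[0][2])/K[0][0],-(uv[:,1]-K[1][2])/K[1][1],-np.ones(len(uv))]
    d=R.from_euler('xyz',f["attitude"],degrees=True).apply(d)
    e=np.array(f["eye"]);return e+d*((z-e[2])/d[:,2])[:,None]
def blob(m,near,rad=40):
    n,l,s,c=cv2.connectedComponentsWithStats(m.astype(np.uint8))
    ok=[i for i in range(1,n) if s[i,4]>15]
    return l==min(ok,key=lambda i:np.hypot(*(c[i]-near)))
E
python3 - <<'E'
from h import *
f=env.grab_frame("top");p=f["pixels"];hsv=cv2.cvtColor(p,cv2.COLOR_RGB2HSV)
for n,(u,v) in dict(shelf=(260,200),wood=(260,300),lid=(289,201),rim=(289,213),rim2=(281,200),flap=(255,170),tray=(250,120),pin=(229,215)).items(): print(n,p[v,u],hsv[v,u])
c=cv2.resize(p[85:260,160:370],None,fx=3.8,fy=3.4,interpolation=cv2.INTER_CUBIC);cv2.imwrite("pics/crop1.png",c[:,:,::-1])
E
```

```text
shelf [184 165 106] [ 23 108 184]
wood [135  85  45] [ 13 170 135]
lid [194 198 183] [ 38  19 198]
rim [129 137 142] [102  23 142]
rim2 [133 142 142] [ 90  16 142]
flap [39 54 28] [ 47 123  54]
tray [175 184 195] [107  26 195]
pin [208 208   0] [ 30 255 208]
```

View pics/crop1.png

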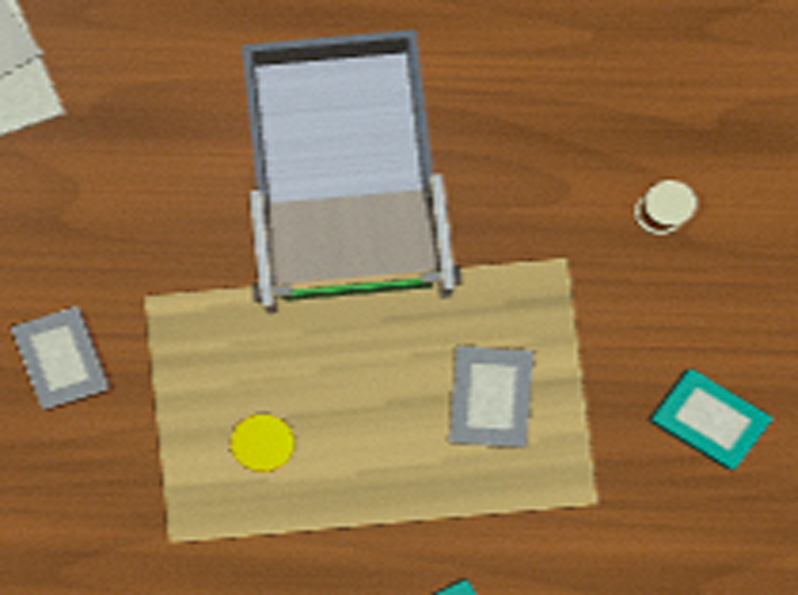

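```bash
cat >> h.py <<'E'
def wrap(a): return (a+90)%180-90
def measure(f,c=None):
    p=f["pixels"];hsv=cv2.cvtColor(p,cv2.COLOR_RGB2HSV);H,S,V=[hsv[...,i].astype(int) for i in range(3)]
    out={}
    roi=np.zeros(H.shape,bool);roi[150:260,190:330]=1
    m=(H>=17)&(H<=30)&(S>60)&(S<150)&(V>110)&roi
    m=blob(m,(260,205))
    sh=m
    cn=max(cv2.findContours(m.astype(np.uint8),0,1)[0],key=cv2.contourArea)
    q=cv2.approxPolyDP(cv2.convexHull(cn),5,True).reshape(-1,2)
    out['corners_px']=q; out['corners']=ray(f,q,100)[:,:2]
    return out,(H,S,V,roi)
E
python3 - <<'E'
from h import *
f=env.grab_frame("top");o,(H,S,V,roi)=measure(f)
print(o)
c=o['corners'];print([round(np.hypot(*(c[i]-c[i-1])),1) for i in range(len(c))])
cn=ray(f,o['corners_px'],100)[:,:2].astype(np.float32)
(ce,sz,an)=cv2.minAreaRect(cn);print(ce,sz,an)
def rect(m,z,name):
    ys,xs=np.nonzero(m);P=ray(f,np.c_[xs,ys],z)[:,:2].astype(np.float32);print(name,len(xs),(cv2.minAreaRect(P)),P.mean(0))
rect(blob((S<50)&(V>90)&roi,(289,201)),128,'tin')
rect(blob((S>200)&(H>26)&(H<34)&roi,(229,215)),120,'pin')
big=np.ones_like(roi)
rect(blob((S<50)&(V>90),(176,190)),28,'red')
rect(blob((S<60)&(V>150),(335,146)),46,'spool')
rect(blob((H>45)&(H<75)&(S>140)&roi,(257,170)),134,'flap')
E
```

```text
{'corners_px': array([[309, 162],
       [317, 232],
       [205, 244],
       [198, 172]], dtype=int32), 'corners': array([[ 652.41550748,  -78.28329723],
       [ 478.69479381, -101.19963355],
       [ 441.60654982,  174.36745244],
       [ 619.68376752,  198.45381146]])}
[np.float64(278.7), np.float64(175.2), np.float64(278.1), np.float64(179.7)]
(549.219970703125, 48.398948669433594) (179.69876098632812, 278.63018798828125) 7.665310859680176
tin 568 ((551.5958251953125, -28.194217681884766), (48.5969123840332, 68.21441650390625), 86.75297546386719) [551.69476  -28.117668]
pin 210 ((514.3137817382812, 117.38423919677734), (38.884132385253906, 36.51057434082031), 1.794970989227295) [514.9501  117.05013]
red 481 ((578.5574340820312, 266.87860107421875), (68.67501068115234, 49.8794059753418), 21.737045288085938) [578.51    266.96198]
spool 135 ((709.257568359375, -154.16073608398438), (33.499271392822266, 32.141971588134766), 46.443050384521484) [ 708.8462  -154.52443]
flap 44 ((626.6979370117188, 59.534847259521484), (2.9084484577178955, 80.42616271972656), 7.311105728149414) [626.6255    60.487698]
```

Request:
{"name": "servo_tool", "arguments": {"plan": [[[0,0,9.6],[0,0,0],30],[[0,0,9.6],[0,0,0],30],[[0,0,9.6],[0,0,0],30],[[0,0,9.6],[0,0,0],30],[[0,0,9.6],[0,0,0],30],[[0,0,9.6],[0,0,0],30],[[0,0,0],[15,40,0],30],[[0,0,0],[15,40,0],30],[[0,0,0],[15,40,0],30],[[0,0,0],[15,40,0],30]]}}

```text
time_s: 1.45
ee_pos: [316.2, 366.2, 210.9]
ee_rot: [179.7, 0.2, 6.1]
force: [0.3, -0.1, -0.8]
gripper_width: 29.8
```

```bash
cat >> h.py <<'E'
O=np.array([627,59.5]);YAW=7.4
def chute(p):
    a=np.radians(YAW);d=np.asarray(p)[...,:2]-O
    return np.stack([d[...,0]*np.cos(a)+d[...,1]*np.sin(a),-d[...,0]*np.sin(a)+d[...,1]*np.cos(a)],-1)
def st():
    s=env.state();print('t',round(s['time_s'],2),'chute',chute(s['ee_pos']).round(1),'z',s['ee_pos'][2].round(1),'rot',s['ee_rot'].round(2),'F',s['force'].round(1),'w',round(s['gripper_width'],1),'q',s['qpos'].round(0))
def tin(name=None):
    f=env.grab_frame("top");p=f["pixels"];hsv=cv2.cvtColor(p,cv2.COLOR_RGB2HSV);H,S,V=[hsv[...,i].astype(int) for i in range(3)]
    if name:
        c=cv2.resize(p[85:260,160:370],None,fx=3.4,fy=3.4,interpolation=cv2.INTER_CUBIC);cv2.imwrite(f"pics/{name}.png",c[:,:,::-1])
    return f,H,S,V
E
python3 -c "
from h import *
st()"
```

```text
t 1.45 chute [-268.7  344.2] z 210.9 rot [1.7973e+02 1.7000e-01 6.0600e+00] F [ 0.3 -0.1 -0.8] w 29.8 q [ 48.  10. 101.  -0.  69.  42.]
```

Request:
{"name": "servo_tool", "arguments": {"plan": [[[0,0,-1.3],[18,50,0],30],[[0,0,0],[18,50,0],30],[[0,0,0],[18,50,0],30],[[0,0,0],[18,50,0],30],[[0,0,0],[18,50,0],30],[[0,0,0],[18,50,0],30],[[0,0,0],[18,50,0],30],[[0,0,0],[18,50,0],30],[[0,0,0],[18,50,0],30],[[0,0,0],[18,38,0],30]]}}

```text
time_s: 2.7
ee_pos: [562.5, -111.0, 212.5]
ee_rot: [179.8, 0.0, 7.4]
force: [-0.2, 0.2, -0.6]
gripper_width: 29.7
```

```bash
python3 -c "
from h import *
st();tin('a1')"
```

```text
t 2.7 chute [ -86.  -160.8] z 212.5 rot [1.7981e+02 2.0000e-02 7.4200e+00] F [-0.2  0.2 -0.6] w 29.7 q [-12.  18.  90.  -0.  72. -20.]
```

View pics/a1.png

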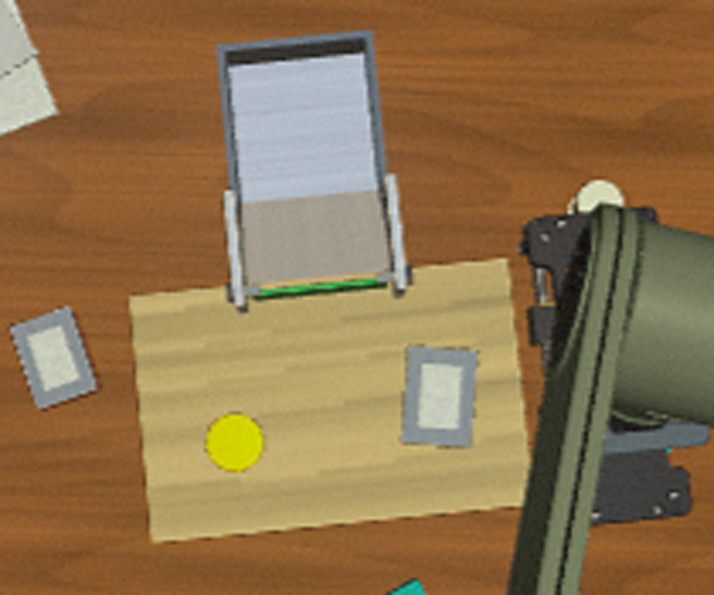

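The gripper is right of the tin and above it, and the tin hasn't moved. Next I go down.

Request:
{"name": "servo_tool", "arguments": {"plan": [[[0,0,0],[0,0,25],30],[[0,0,0],[0,0,25],30],[[0,0,0],[0,0,25],30],[[0,0,0],[0,0,20],30],[[0,0,0],[0,0,10],30],[[0,0,0],[0,0,0],30],[[0,0,0],[0,4,0],30],[[0,0,0],[0,-4,0],30],[[0,0,0],[0,-8,0],30],[[0,0,0],[0,-8,0],30]]}}

```text
time_s: 4.0
ee_pos: [565.8, -101.3, 105.7]
ee_rot: [179.5, -0.4, 7.1]
force: [-0.0, 0.5, 0.4]
gripper_width: 29.9
```

```bash
python3 -c "
from h import *
st()
f=env.grab_frame('scene');c=cv2.resize(f['pixels'][130:290,130:380],None,fx=3.2,fy=3.2,interpolation=cv2.INTER_CUBIC);cv2.imwrite('pics/a2.png',c[:,:,::-1])"
```

```text
t 4.0 chute [ -81.4 -151.6] z 105.7 rot [179.48  -0.38   7.07] F [-0.   0.5  0.4] w 29.9 q [-11.  23.  99.  -0.  57. -18.]
```

View pics/a2.png

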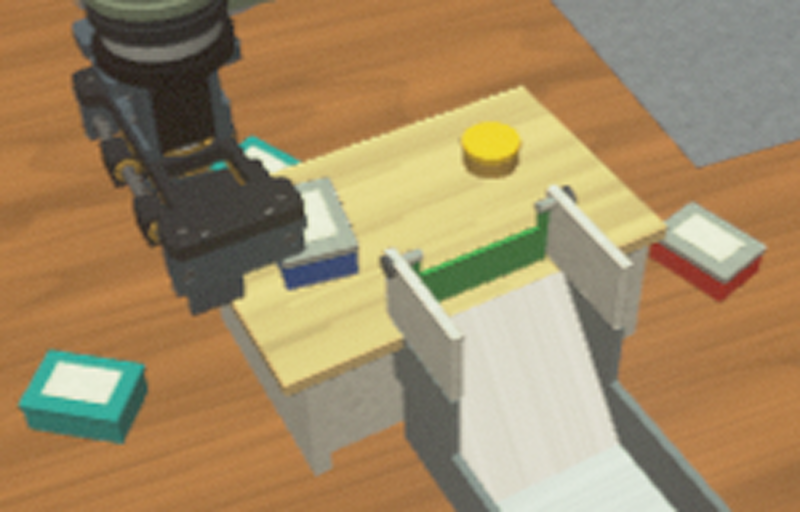

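The lid at crop (325,210) has a blue side, so this is the right tin, and the fingers stand outside the shelf edge. Now I push left.

Request:
{"name": "servo_tool", "arguments": {"plan": [[[0,0,-0.3],[-2,-6,-1],30],[[0,0,0],[-2,-6,0],30],[[0,0,0],[0,-6,0],30],[[0,0,0],[0,-6,0],30],[[0,0,0],[0,-6,0],30],[[0,0,0],[0,-6,0],30],[[0,0,0],[0,-6,0],30],[[0,0,0],[0,-6,0],30],[[0,0,0],[0,-6,0],30],[[0,0,0],[0,-6,0],30]]}}

```text
time_s: 5.3
ee_pos: [553.6, -37.7, 106.6]
ee_rot: [179.4, -0.4, 7.5]
force: [0.8, -1.0, 1.5]
gripper_width: 30.0
```

```bash
python3 -c "
from h import *
st();tin('a3')
f=env.grab_frame('scene');c=cv2.resize(f['pixels'][130:290,130:380],None,fx=3.2,fy=3.2,interpolation=cv2.INTER_CUBIC);cv2.imwrite('pics/a4.png',c[:,:,::-1])"
```

```text
t 5.3 chute [-85.3 -87. ] z 106.6 rot [179.43  -0.43   7.47] F [ 0.8 -1.   1.5] w 30.0 q [ -5.  21. 102.  -1.  56. -12.]
```

View pics/a3.png

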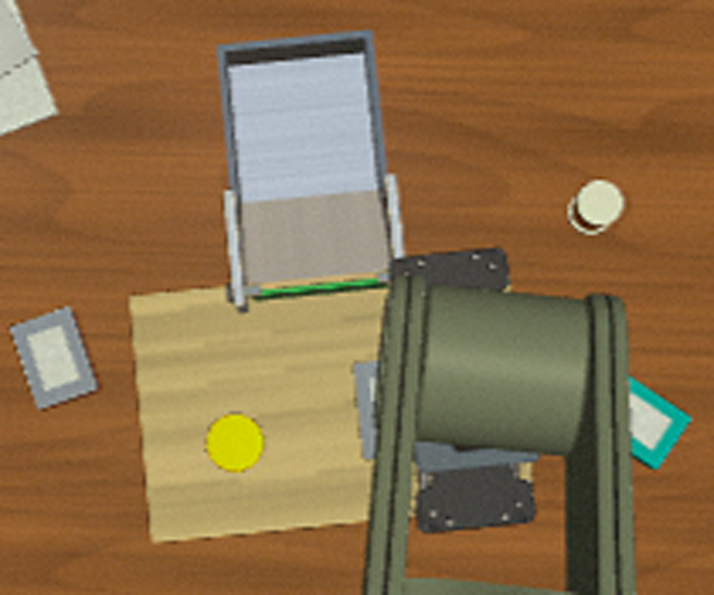

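View pics/a4.png

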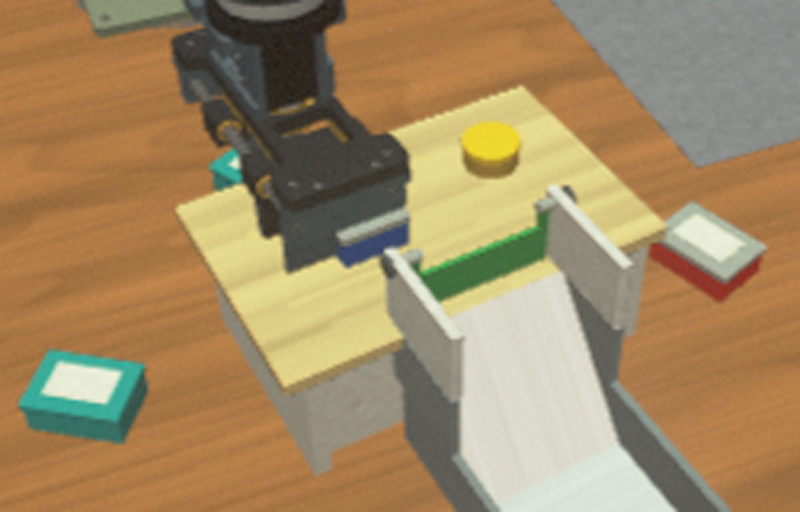

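```bash
python3 -c "
from h import *
f=env.grab_frame('top')
print(chute(ray(f,[(263.8,191.8),(266.5,220.9)],128)))"
```

```text
[[ -57.31240704  -19.15922713]
 [-127.93575108  -18.41511607]]
```

The tin is aligned with the chute. Its left edge is at y -19, so its centre is at about y -44, x -92. I push another 44 mm and back off.

Request:
{"name": "servo_tool", "arguments": {"plan": [[[0,0,0],[0,-6,0],30],[[0,0,0],[0,-6,0],30],[[0,0,0],[0,-6,0],30],[[0,0,0],[0,-6,0],30],[[0,0,0],[0,-6,0],30],[[0,0,0],[0,-6,0],30],[[0,0,0],[0,-5,0],30],[[0,0,0],[0,0,0],30],[[0,0,0],[0,5,0],30],[[0,0,0],[0,25,0],30]]}}

```text
time_s: 6.7
ee_pos: [551.3, -23.3, 106.2]
ee_rot: [179.5, -0.4, 7.6]
force: [0.7, 0.4, -0.5]
gripper_width: 29.7
```

Request:
{"name": "servo_tool", "arguments": {"plan": [[[0,0,0],[0,10,-10],15],[[0,0,0],[-5,10,-50],15],[[0,0,10],[-20,0,-10],15],[[0,0,10],[-20,0,0],15],[[0,0,10],[-10,0,0],15],[[0,0,10],[0,0,0],15],[[0,0,10],[0,0,0],15],[[0,0,10],[0,0,0],15],[[0,0,10],[0,0,0],15],[[0,0,10],[0,0,0],15]]}}

```text
time_s: 7.95
ee_pos: [497.8, -44.5, 184.1]
ee_rot: [-179.4, -0.4, -75.5]
force: [0.7, -0.2, -0.5]
gripper_width: 14.9
```

```bash
python3 -c "
from h import *
st();tin('a5')
f=env.grab_frame('scene');c=cv2.resize(f['pixels'][130:290,130:380],None,fx=3.2,fy=3.2,interpolation=cv2.INTER_CUBIC);cv2.imwrite('pics/a6.png',c[:,:,::-1])"
```

```text
t 7.95 chute [-141.5  -86.5] z 184.1 rot [-179.36   -0.36  -75.5 ] F [ 0.7 -0.2 -0.5] w 14.9 q [ -6.  12. 102.  -0.  64.  69.]
```

View pics/a5.png

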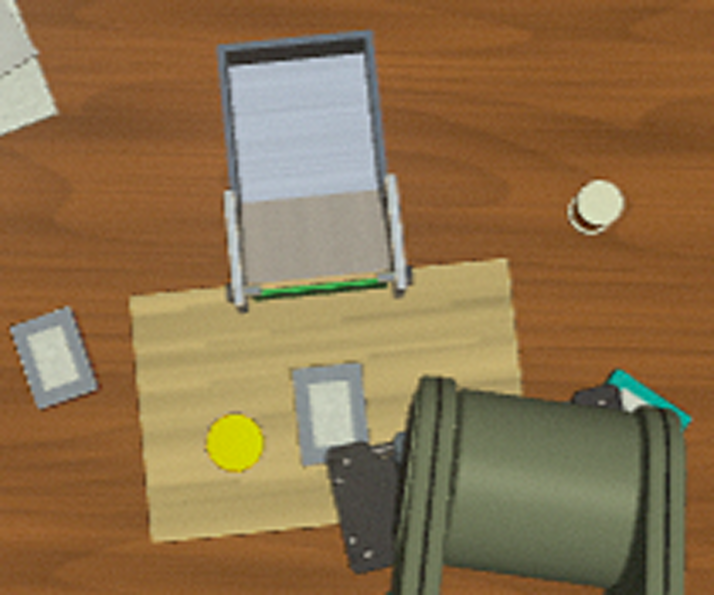

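View pics/a6.png

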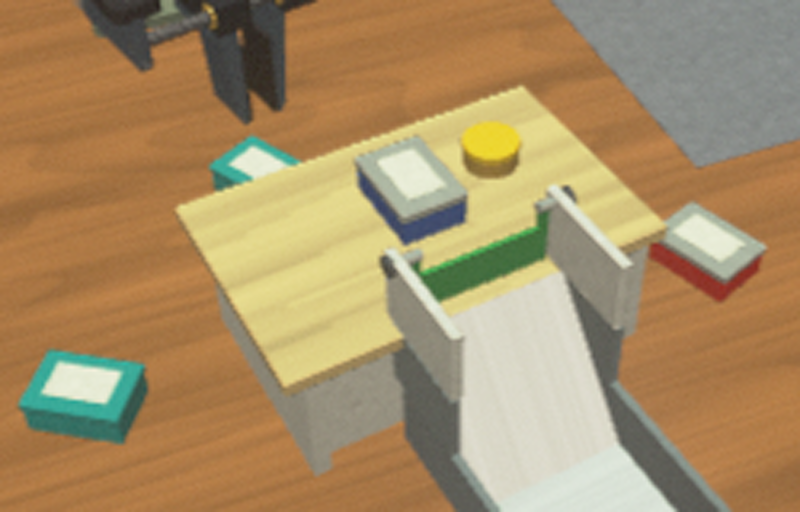

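The tin is now in front of the doorway with its lid at about crop (330,412). The pin tin is untouched. I'll measure the tin and the doorway before pushing in.

```bash
python3 -c "
from h import *
f=env.grab_frame('top')
g=lambda L,z:print(chute(ray(f,[(160+(u-1.2)/3.4,85+(v-1.2)/3.4) for u,v in L],z)).round(1).tolist())
g([(291,369),(361,363),(300,466),(367,440)],128)
g([(229,195),(391,177)],155)  # cheek tops rear
g([(253,298),(386,285)],134)  # flap ends
p=f['pixels'];h=cv2.cvtColor(p,cv2.COLOR_RGB2HSV).astype(int);m=(h[...,1]<50)&(h[...,2]>90);m[:,:243]=0
m[:186]=0;m[:,272:]=0;m[224:]=0
ys,xs=np.nonzero(m);print(xs.min(),xs.max(),ys.min(),ys.max())
P=chute(ray(f,np.c_[xs,ys],128)).astype(np.float32);print(cv2.minAreaRect(P))
"
```

```text
[[-56.1, 25.9], [-56.9, -24.1], [-125.3, 26.4], [-111.8, -22.7]]
[[68.1, 56.4], [69.2, -57.8]]
[[-3.4, 47.7], [-3.7, -47.4]]
246 271 192 221
((-91.69992065429688, -2.581850051879883), (55.21042251586914, 70.7484359741211), 89.9930191040039)
```

Request:
{"name": "servo_tool", "arguments": {"plan": [[[0,0,7.1],[0,0,0],15],[[0,0,0],[0,0,0],15],[[0,0,0],[-28,6,0],15],[[0,0,0],[-28,6,0],15],[[0,0,0],[-28,6,0],15],[[0,0,0],[0,0,0],15],[[0,0,0],[0,0,20],15],[[0,0,0],[0,0,20],15],[[0,0,0],[0,0,5],15],[[0,0,0],[0,0,0],15]]}}

```text
time_s: 9.35
ee_pos: [470.4, 35.4, 139.4]
ee_rot: [-179.1, -0.4, -80.7]
force: [-0.2, -0.5, 0.4]
gripper_width: 14.8
```

```bash
python3 -c "
from h import *
st()"
```

```text
t 9.35 chute [-158.4   -3.7] z 139.4 rot [-179.06   -0.39  -80.66] F [-0.2 -0.5  0.4] w 14.8 q [  3.  12. 110.  -0.  57.  84.]
```

Request:
{"name": "servo_tool", "arguments": {"plan": [[[0,0,1.9],[-4,2,0],15],[[0,0,0],[0,0,15],15],[[0,0,0],[0,0,12],15],[[0,0,0],[0,0,4],15],[[0,0,0],[0,0,0],15],[[0,0,0],[0,-5,0],15],[[0,0,0],[0,-5,0],15],[[0,0,0],[0,-5,0],15],[[0,0,0],[0,-5,0],15],[[0,0,0],[0,-5,0],15]]}}

```text
time_s: 10.6
ee_pos: [498.3, 41.4, 112.1]
ee_rot: [-178.6, -0.4, -82.5]
force: [-0.7, -0.3, -0.7]
gripper_width: 14.9
```

```bash
python3 -c "
from h import *
st();tin('a7')"
```

```text
t 10.6 chute [-129.9   -1.4] z 112.1 rot [-178.6    -0.42  -82.54] F [-0.7 -0.3 -0.7] w 14.9 q [  4.  16. 109.  -0.  53.  86.]
```

View pics/a7.png

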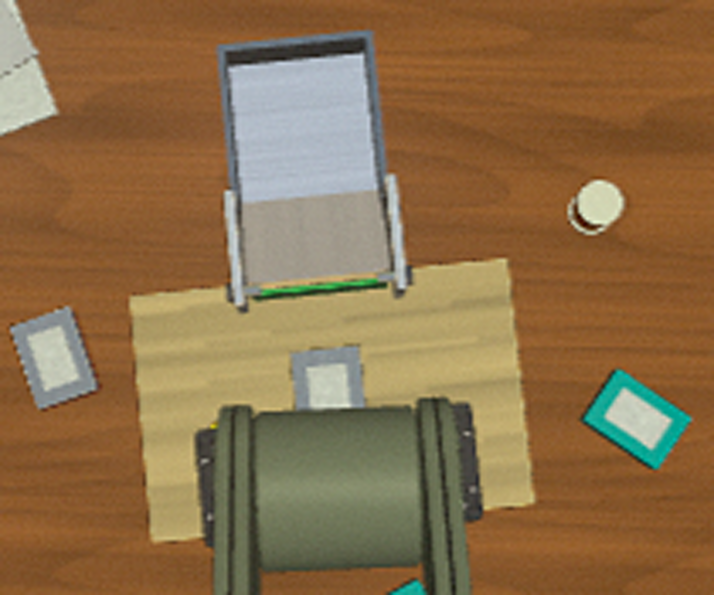

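Request:
{"name": "servo_tool", "arguments": {"plan": [[[-0.3,0,0],[0,-6,0.5],15],[[-0.3,0,0],[0,-6,0.5],15],[[-0.3,0,0],[0,-6,0.5],15],[[-0.3,0,0],[0,-6,0.5],15],[[-0.3,0,0],[0,-6,0],15],[[0,0,0],[0,-6,0],15],[[0,0,0],[0,-6,0],15],[[0,0,0],[0,-6,0],15],[[0,0,0],[0,-6,0],15],[[0,0,0],[0,-6,0],15]]}}

```text
time_s: 11.9
ee_pos: [561.0, 49.6, 110.4]
ee_rot: [179.6, -0.4, -82.5]
force: [-3.5, 0.5, 2.4]
gripper_width: 14.9
```

```bash
python3 -c "
from h import *
st();tin('a8')
f=env.grab_frame('scene');c=cv2.resize(f['pixels'][130:290,130:380],None,fx=3.2,fy=3.2,interpolation=cv2.INTER_CUBIC);cv2.imwrite('pics/a9.png',c[:,:,::-1])"
```

```text
t 11.9 chute [-66.8  -1.3] z 110.4 rot [179.62  -0.42 -82.53] F [-3.5  0.5  2.4] w 14.9 q [  4.  22. 100.  -1.  58.  87.]
```

View pics/a8.png

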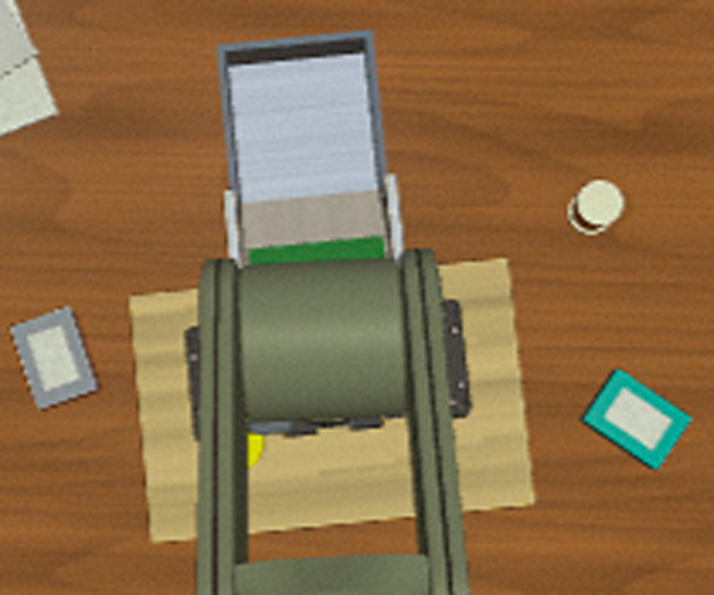

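View pics/a9.png

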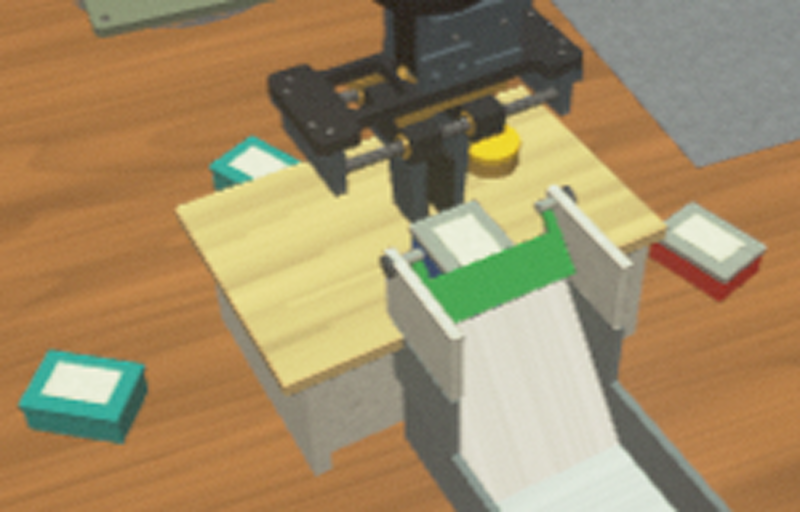

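The tin is straight and centred in the doorway, and the flap is swung open (green band at crop (510,270)). I keep pushing.

Request:
{"name": "servo_tool", "arguments": {"plan": [[[0,0,0],[0,-6,0],15],[[0,0,0],[0,-6,0],15],[[0,0,0],[0,-6,0],15],[[0,0,0],[0,-6,0],15],[[0,0,0],[0,-6,0],15],[[0,0,0],[0,-6,0],15],[[0,0,0],[0,-6,0],15],[[0,0,0],[0,-4,0],15],[[0,0,0],[0,0,0],15],[[0,0,0],[0,0,0],15]]}}

```text
time_s: 13.25
ee_pos: [612.2, 56.3, 109.8]
ee_rot: [179.9, -0.4, -82.5]
force: [-0.4, 0.2, -0.7]
gripper_width: 15.0
```

```bash
python3 -c "
from h import *
st()
f=env.grab_frame('scene');c=cv2.resize(f['pixels'][130:290,130:380],None,fx=3.2,fy=3.2,interpolation=cv2.INTER_CUBIC);cv2.imwrite('pics/b1.png',c[:,:,::-1])"
```

```text
t 13.25 chute [-15.1  -1.3] z 109.8 rot [179.9   -0.42 -82.53] F [-0.4  0.2 -0.7] w 15.0 q [ 4. 26. 93. -0. 61. 87.]
```

View pics/b1.png

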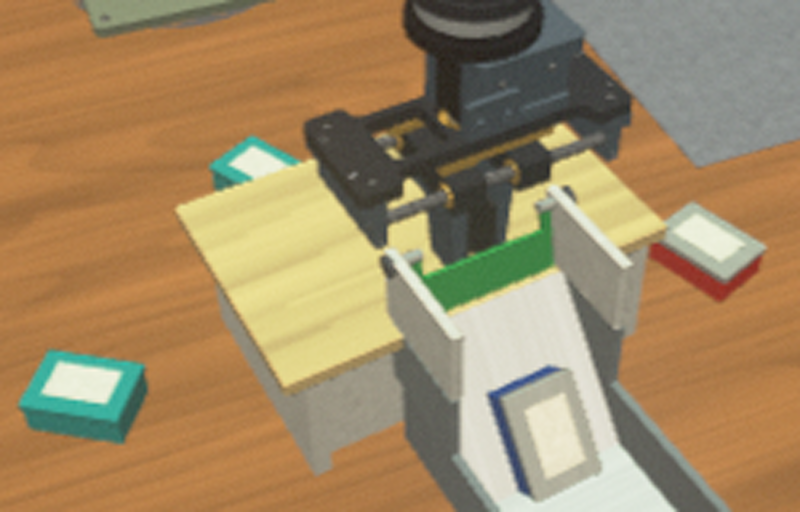

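The tin is through and sits at the foot of the ramp (crop (545,430)). I take the fingers out.

Request:
{"name": "servo_tool", "arguments": {"plan": [[[0,0,0],[0,8,0],15],[[0,0,0],[0,15,0],15],[[0,0,0],[0,20,0],15],[[0,0,0],[0,10,-10],15],[[0,0,0],[0,0,-30],15],[[0,0,0],[0,0,-40],15],[[0,0,0],[0,30,-40],15],[[0,0,0],[0,30,-10],15],[[0,0,0],[0,30,0],15],[[0,0,0],[0,0,0],15]]}}

```text
time_s: 14.55
ee_pos: [462.3, 37.7, 249.6]
ee_rot: [-179.6, -0.5, -82.5]
force: [0.6, -0.1, 1.2]
gripper_width: 15.0
```

```bash
python3 -c "
from h import *
st();f,H,S,V=tin('b2')
def rect(m,z,name):
    ys,xs=np.nonzero(m);P=ray(f,np.c_[xs,ys],z)[:,:2];print(name,len(xs),P.mean(0).round(1))
rect(blob((S<50)&(V>90),(176,190)),28,'red')
rect(blob((S<60)&(V>150),(335,146)),46,'spool')
f=env.grab_frame('scene');c=cv2.resize(f['pixels'][130:290,130:380],None,fx=3.2,fy=3.2,interpolation=cv2.INTER_CUBIC);cv2.imwrite('pics/b3.png',c[:,:,::-1])"
```

```text
t 14.55 chute [-166.2   -0.4] z 249.6 rot [-179.65   -0.45  -82.54] F [ 0.6 -0.1  1.2] w 15.0 q [  4.   7. 100.  -0.  73.  86.]
red 481 [578.6 267. ]
spool 135 [ 708.8 -154.5]
```

View pics/b3.png

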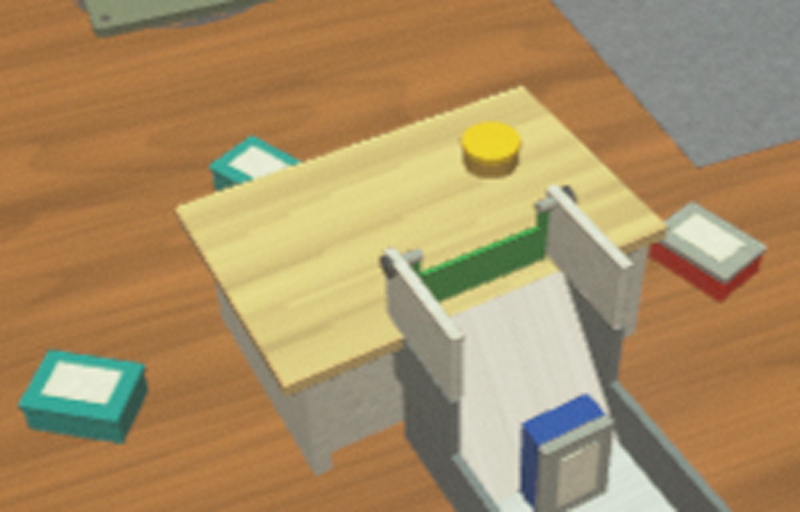

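View pics/b2.png

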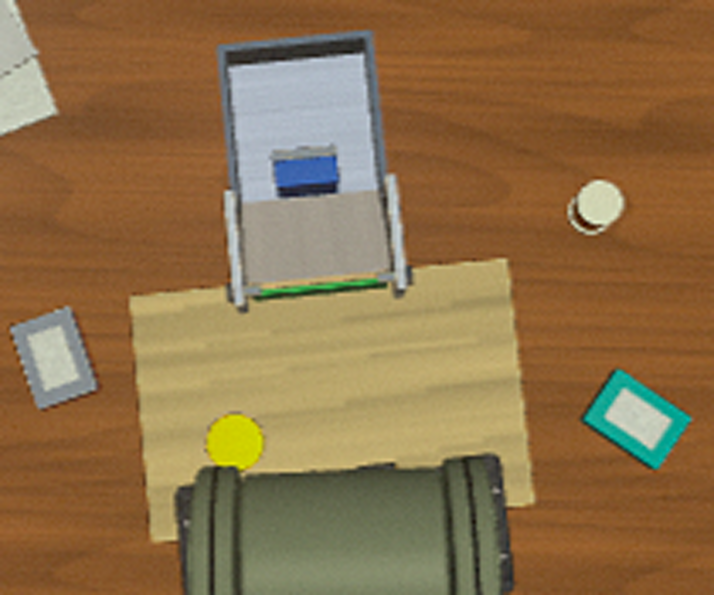

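The tin stands on its end in the tray. I wait a moment and look again to see whether it is at rest.

Request:
{"name": "servo_tool", "arguments": {"plan": [[[0,0,0],[0,0,0],15],[[0,0,0],[0,0,0],15],[[0,0,0],[0,0,0],15],[[0,0,0],[0,0,0],15],[[0,0,0],[0,0,0],15],[[0,0,0],[0,0,0],15],[[0,0,0],[0,0,0],15],[[0,0,0],[0,0,0],15],[[0,0,0],[0,0,0],15],[[0,0,0],[0,0,0],15]]}}

```text
time_s: 15.9
ee_pos: [466.5, 38.1, 248.1]
ee_rot: [-179.7, -0.4, -82.5]
force: [-0.1, 0.4, -0.5]
gripper_width: 14.9
```

```bash
python3 -c "
from h import *
st();f,H,S,V=tin('b4')
def rect(m,z,name):
    ys,xs=np.nonzero(m);P=ray(f,np.c_[xs,ys],z);print(name,len(xs),P.mean(0).round(1),chute(P.mean(0)).round(1))
rect(blob((S>200)&(H>26)&(H<34),(229,215)),120,'pin')
rect(blob((S>120)&(H>105)&(H<125),(250,136)),78,'blue top')
rect(blob((H>45)&(H<75)&(S>140),(257,170)),134,'flap')
f=env.grab_frame('scene');c=cv2.resize(f['pixels'][130:290,130:380],None,fx=3.2,fy=3.2,interpolation=cv2.INTER_CUBIC);cv2.imwrite('pics/b5.png',c[:,:,::-1])
a=cv2.imread('pics/b3.png').astype(int);b=cv2.imread('pics/b5.png').astype(int);d=abs(a-b).max(2);print(d[300:,400:].max(),d[300:,400:].mean())
"
```

```text
t 15.9 chute [-162.    -0.6] z 248.1 rot [-179.69   -0.44  -82.53] F [-0.1  0.4 -0.5] w 14.9 q [  4.   7. 100.  -0.  73.  86.]
pin 179 [517.5 116.2 120. ] [-101.3   70.3]
blue top 139 [721.6  73.   78. ] [95.6  1.2]
flap 45 [626.6  60.6 134. ] [-0.3  1.1]
78 2.966709905660377
```

View pics/b5.png

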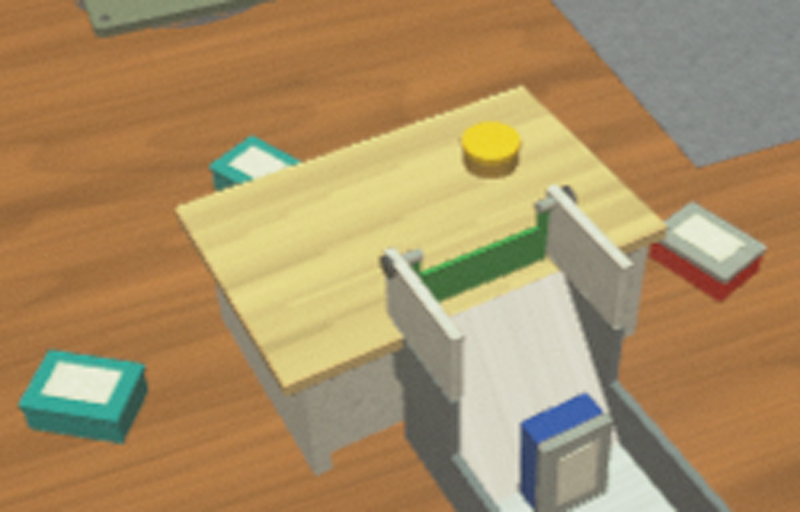

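```bash
python3 -c "
from h import *
for k in ('b3','b5'):
    h=cv2.cvtColor(cv2.imread(f'pics/{k}.png'),cv2.COLOR_BGR2HSV).astype(int);m=(h[...,1]>120)&(h[...,0]>105)&(h[...,0]<125);m[:390]=0;ys,xs=np.nonzero(m);print(len(xs),xs.mean(),ys.mean())
    m=(h[...,1]>150)&(h[...,0]>25)&(h[...,0]<32);m[200:]=0;ys,xs=np.nonzero(m);print(len(xs),xs.mean(),ys.mean())
"
```

```text
1836 560.3126361655774 421.1666666666667
1499 491.0433622414943 139.6584389593062
1837 558.4659771366358 420.48067501360913
1519 491.1705069124424 139.47333772218565
```

Request:
{"name": "servo_tool", "arguments": {"plan": [[[0,0,0],[0,0,0],15],[[0,0,0],[0,0,0],15],[[0,0,0],[0,0,0],15],[[0,0,0],[0,0,0],15],[[0,0,0],[0,0,0],15],[[0,0,0],[0,0,0],15],[[0,0,0],[0,0,0],15],[[0,0,0],[0,0,0],15],[[0,0,0],[0,0,0],15],[[0,0,0],[0,0,0],15]]}}

```text
time_s: 17.25
ee_pos: [466.5, 38.1, 248.0]
ee_rot: [-179.7, -0.4, -82.5]
force: [-1.2, 0.3, 0.1]
gripper_width: 14.8
```

```bash
python3 -c "
from h import *
for k in range(4):
    f=env.grab_frame('scene');c=cv2.resize(f['pixels'][130:290,130:380],None,fx=3.2,fy=3.2,interpolation=cv2.INTER_CUBIC)
    h=cv2.cvtColor(c,cv2.COLOR_RGB2HSV).astype(int);m=(h[...,1]>120)&(h[...,0]>105)&(h[...,0]<125);m[:390]=0;ys,xs=np.nonzero(m);print(len(xs),xs.mean(),ys.mean())
"
```

```text
1819 558.7504123144585 420.0500274876306
1829 558.5571350464735 420.5604155276107
1839 558.2969004893964 420.69548667754214
1843 558.2577319587629 420.96147585458493
```

The tin is at rest, so I hand in.

```bash
python3 -c "
from workcell import env
print(env.job_done())"
```

```text
the job is handed in; nothing more can be done
None
```

The blue tin is in the catch tray and the flap has fallen shut. I handed the job in at about 17.5 s; it reports no verdict.

I pushed the tin left along the shelf with the backs of the fingers until it was centred and straight in front of the doorway. Then I pushed it from behind through the flap and drew the fingers back out and up.

**Last checks:**
- **Tin:** it stands on its end at the foot of the ramp, not flat. Its upper edge is about 96 mm past the flap plane and 1 mm off the centre line, assuming it stands upright. I put its origin at about 43 mm above the table, worked out from its size rather than measured. It shifted by roughly a millimetre or less while I waited, then stayed still in four further pictures.
- **Flap:** it hangs at the same place as at the start (x about 0).
- **Red tin and spool:** they measured the same as at the start, within 0.1 mm. I measured them after pulling the fingers out and not again after the wait.
- **Pin tin:** the last top-view measurement was about 3 mm off the first, but the arm partly hid it. It sits in the same place by eye in the other camera's pictures.
- **Robot:** it was clear of everything, with force readings no higher than noise.

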